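Zero the click dial of a pin-depth gauge, back it off five clicks, lock it

TASK

Set the blue pin-depth gauge for drilling the next stone cast: turn its round black dial clockwise (seen from above) until it just comes up against its stop, without forcing it into the stop, then turn it back anticlockwise exactly five clicks, and then slide the red lock tab fully home along its track. Leave the cast, the vial and the firing tray beside it where they are.

Things in the scene. Friction and masses are not known exactly. Their poses are not given: they have to be found in the camera images.
- gauge: pin-depth gauge: blue slab 170 (x) x 100 (y) x 22 mm high, screwed to the bench. Origin: on the bench, straight below the dial axis; the slab reaches from x = -60 to 110 mm in its frame and 50 mm to either side; x runs from the dial to the red lock, z up
- dial_grip (a point): point fixed to the gauge on the vertical axis of the black dial, at gauge (0, 0, 42) mm; does not turn with the dial. The dial: round, finely ribbed, unmarked, 56 mm diameter, 24 to 57 mm above the bench, gripped anywhere round its side. Clockwise from above lowers the pin to an unseen stop, 2 to 5 clicks from the start
- dial_top (a point): point fixed to the gauge, centre of the dial's top face, gauge (0, 0, 57) mm. 15 clicks a turn (24 degrees each), about 0.1 N m to pass one; let go, it settles into the nearest. The clockwise stop is click 0; another stop is at click 10. Turned on against a stop, the dial takes the sprung ring under it along
- ring_mark (a point): red mark on the rim of the sprung aluminium index ring (72 mm diameter, black ticks) under the dial, at gauge (34, 0, 23.5) mm at rest. The ring carries the dial and its stops and is twisted by whatever moment acts on the dial: 0.083 rad (2.8 mm at the mark) per 0.1 N m; it springs back when let go. Over 7.5 mm (0.27 N m) it is overstrained
- pin_tip (a point): centre of the top of the brass stop pin (8 mm diameter) that stands out of the middle of the dial, on its axis; its height in the gauge frame is 62.0 mm with the dial at its clockwise stop and grows by only 0.25 mm with each click anticlockwise
- lock_grip (a point): on the red lock tab, 10 mm below its top; axes as the gauge's. The upright tab is 9 mm (gauge x) x 18 mm (gauge y) and stands from 27 to 49 mm above the bench, at gauge x = 80 mm; it is pinched across x or pushed toward gauge +y. Low guide rails beside it reach 26 mm above the bench
- lock (a joint): travel of the lock tab toward gauge +y, m: 0 open, 0.020 fully home against a rigid end; needs about 1.5 N to slide and stays where it is left. It does not hinder the dial
- cast: yellow stone dental cast, 43x56x22 mm, loose beside the gauge; origin at the centre of its underside
- vial: small brown stain vial with black cap, 22 mm diameter x 42 mm, loose beside the gauge; origin at the centre of its underside
- tray: round white firing tray with two dark pins, 48 mm diameter, 11 mm high (23 mm with pins), loose beside the gauge; origin at the centre of its underside

How it is judged (in metres and radians):
On the way, in this order (a step that is already met when the one before it is completed fails the run):
1. the dial is turned clockwise to its stop (pin within a third of a click of its lowest height) (z of pin_tip in the frame of gauge below 0.0620825 m), for 0.2 s.
2. the dial is turned back to five clicks (pin within a third of a click of 63.25 mm) (z of pin_tip in the frame of gauge between 0.0631675 and 0.0633325 m), for 0.2 s.
3. the lock tab is slid home (value of joint lock above 0.0175 m), for 0.1 s.
At the end, for the whole second after the job is handed in: the dial rests five clicks anticlockwise of its stop (pin tip 63.25 mm above the gauge's underside, within a third of a click, 0.08 mm), the lock tab is within 2.5 mm of home and at rest, and cast, vial and tray are within 15 mm of where they began (all of step 2 and value of joint lock above 0.0175 m and velocity of joint lock below 0.005 m/s and distance of each of cast, vial, tray from where it was at the start of the episode below 0.015 m); the robot touches nothing.
It fails at once if the dial is forced against a stop: the sprung ring under it is twisted by more than 7.5 mm at its mark (y of ring_mark in the frame of gauge below -0.0075 m or y of ring_mark in the frame of gauge above 0.0075 m).
It fails at once if the cast is disturbed (moved more than 15 mm) (distance of cast from where it was at the start of the episode above 0.015 m).
It fails at once if the vial is disturbed (moved more than 15 mm) (distance of vial from where it was at the start of the episode above 0.015 m).
It fails at once if the firing tray is disturbed (moved more than 15 mm) (distance of tray from where it was at the start of the episode above 0.015 m).
It also fails if it takes over 72 s, if anything falls off the work surface, if the arm or the gripper's body presses on something with over 40 N, if the wrist force passes 120 N, or if a joint passes its speed limit or range.

ROBOT

A 7-joint arm with a two-finger parallel gripper is mounted at the origin on a cart in front of the work surface, level with it; the furniture and walls round the work are solid. World frame = base frame: x ahead of the robot, y to its left, z up, the work surface at z = 0. Lengths are in mm, angles in rad, forces in N, time in s.
With the tool pointing down it reaches from about 400 to 900 mm from the base axis. Payload 5.6 kg.
Tool frame: the origin (TCP) lies midway between the tips of the shut fingers; the grasp point (between the pads) lies 19 mm behind it; z points along the fingers, y is the line along which they close (so a half turn about z gives the same grasp; the last joint's range is limited). The gripper opens to 92 mm and grips with 3 to 60 N. Pads are 20 mm wide; open, the fingers measure 128 mm over their backs; the gripper's body (75 mm by 189 mm) begins 69 mm behind the grasp point.
Start: joints at [1.115, 0.468, -0.012, 1.603, 0.006, 1.071, -0.056], TCP at [260.725, -595.425, 214.592] pointing down, gripper open.
Joint ranges: [-2.53, 2.53], [-0.31, 2.02], [-1.57, 1.55], [0.28, 2.44], [-1.29, 4.43], [0.15, 1.84], [-2.92, 2.92]. Speed limits (rad/s): [2.57, 2.57, 3.14, 3.14, 3.14, 3.14, 3.14].

INTERFACE

Orientations are given as a rotation vector (axis times angle).
In Python, from cell import robot, grip, kin, viewer gives the robot as it stands. Calls block until the motion is done:
- robot.movep(position, orientation): joint-space move of the TCP to a pose.
- robot.servo_line(position, feed=150, rotation=None): straight line of the TCP; rotation=None keeps the orientation; feed is the mean speed in mm/s.
- robot.goto_joints(angles): joint-space move.
- grip(opening, newtons=None): opening from 0.0 (shut) to 1.0 (fully open); newtons is the grip in N (None keeps the last); returns when the fingers have stopped.
- robot.hold(seconds).
- kin.ik(position, orientation): joint angles nearest the present ones, or None.
- robot.observe(): the state.
- viewer.read_camera(name): name is "scene" or "top" or "wrist"; returns the picture (384x512x3 uint8, red, green, blue); there is no depth.
- viewer.camera_info(name): a dict with "camera_matrix" (3x3 intrinsics, pixels), "R" (3x3) and "t" (3): a world point X has camera coordinates R X + t. Camera axes: x right, y down, z forward; pixel columns grow to the right and rows downward; lengths in mm; the calibration is good to about 2 mm. A picture is of the moment at which its call begins: read the wrist's pose just before it. camera_info takes no time and is no camera call; for the wrist camera it gives the pose at the moment of the call.
A pose or a line that the arm cannot do raises robot.IKError and nothing moves.
- robot.job_done(): hands the job in; it is judged then, once.
Trained networks look in the newest picture that a camera, given by its name, has taken for a name from the list of things; names that differ only in an ending like _2 or _b are one class to them, and where a whole thing is asked for, a point or a joint stands for the part that bears it (a point fixed in the world has none). Each returns a list of dicts, best first, with "confidence" (0 to 1); they miss things now and then, are a little off and sometimes report something else, mostly with a low value. They report only what shows in the picture. A call takes as long as a camera call.
- viewer.silhouettes(name, camera): "mask" (384x512 bool, what is visible of it).
- viewer.pinpoint(name, camera): "at" ([x, y, z] in mm, in the coordinates of the camera as it stood for that picture, good to about 4 mm: a listed point, or the origin of a listed thing).
The state is a dict: "t": time; "joints": joint angles; "joint_velocities": joint speeds; "joint_torque": joint torques, N m; "tcp_pos": TCP position; "tcp_rot": TCP orientation; "contact_force": force on the tool from outside, world axes, zero at the start; "wrist_torque": the same for the moment, N m; "grip_width": opening from 0.0 (shut) to 1.0 (fully open); "grip_force": force on a finger pad.
Only numpy, scipy, OpenCV 4.12 (cv2) and the standard library are available. Lean on these libraries where they do the work, as an engineer would, in place of code of your own. Each camera call takes 0.05 s, during which the arm holds its last target. There are 200 camera calls.

## Working session

There is one attempt and no reset: what is moved stays moved. The work goes in short steps, each a Python script; the robot and the scene stay as the last script left them, time stands still between calls to the robot, and variables do not carry over. Pictures are saved under pics/ and viewed, at most 10 in all, crops included, and the job is handed in when it is done.

```bash
mkdir -p pics; ls
cat > h.py <<'E'
import numpy as np, cv2
from cell import robot, grip, kin, viewer
from scipy.spatial.transform import Rotation as Rn
def world(name,cam):
    i=viewer.camera_info(cam)
    return [(round(d["confidence"],2),np.round(np.array(i["R"]).T@(np.array(d["at"])-np.array(i["t"])),1)) for d in viewer.pinpoint(name,cam)[:2]]
def save(cam,f):
    im=viewer.read_camera(cam); cv2.imwrite("pics/"+f,im[:,:,::-1]); return im
E
python3 - <<'E'
from h import *
for c in("top","scene"):
    im=save(c,c+".png")
    for n in("gauge","dial_top","ring_mark","lock_grip","cast","vial","tray"): print(c,n,world(n,c))
a=cv2.imread("pics/top.png");b=cv2.imread("pics/scene.png")
cv2.imwrite("pics/both.png",cv2.resize(np.hstack([a,b]),(800,300)))
s=robot.observe();print(s)
E
```

```text
pics
top gauge [(0.94, array([ 515.2, -341.9,   -1.4]))]
top dial_top [(0.68, array([ 512.5, -340.3,   58.7]))]
top ring_mark [(0.59, array([ 551.5, -341.6,   20.7])), (0.25, array([ 596.9, -347.2,   38.5]))]
top lock_grip [(0.4, array([ 593.3, -347.5,   39.9]))]
top cast [(0.65, array([ 469.4, -198.4,   -3.8]))]
top vial []
top tray [(0.69, array([ 516.5, -481.6,   -6.2]))]
scene gauge [(0.84, array([ 513.8, -337.9,    1.2]))]
scene dial_top [(0.7, array([ 514.6, -336.7,   58. ]))]
scene ring_mark [(0.68, array([ 553.6, -343.6,   23. ]))]
scene lock_grip [(0.7, array([ 592.6, -346.1,   39.3]))]
scene cast []
scene vial [(0.73, array([ 514.1, -338.2,   -2.3]))]
scene tray [(0.74, array([ 521.7, -486.1,    2. ]))]
{'t': 0.8, 'joints': array([ 1.115002  ,  0.46748538, -0.01165087,  1.60265607,  0.00599878,
        1.07139713, -0.05628576]), 'joint_velocities': array([ 0.00128174, -0.00076636,  0.00013699, -0.00042866, -0.0001913 ,
       -0.00165177,  0.00082977]), 'joint_torque': array([ 6.18826471e-04, -5.20352197e+01, -1.28508126e-02, -2.44044596e+01,
       -5.68588148e-02,  1.13498731e-02,  2.58275082e-05]), 'tcp_pos': array([ 260.76430328, -595.43581539,  214.62009867]), 'tcp_rot': array([3.07483019e+00, 6.43784182e-01, 1.18166209e-05]), 'contact_force': array([-0.47709654, -0.7702696 , -0.37198879]), 'wrist_torque': array([ 0.02594514,  0.03077825, -0.0293564 ]), 'grip_force': 0.0, 'grip_width': 0.9964989580033059}
```

View pics/both.png

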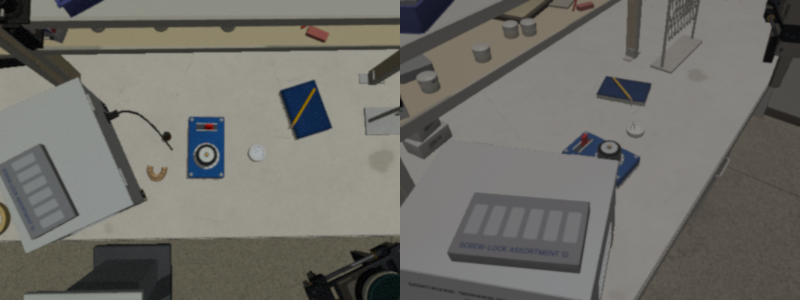

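The top view shows the gauge with its dial at (206,155) and the lock up-image at (207,127). The cast is left at (157,172), the tray right at (257,153), and a tall grey box is further left. I think the vial is the dark spot at (167,136), next to the cable. Next I'll check the box height and the joint 7 window, then take a closer look.

Run:
```python
from h import *
P=[]
for c in("top","scene"):
    i=viewer.camera_info(c);P.append(np.array(i["camera_matrix"])@np.c_[i["R"],i["t"]])
X=cv2.triangulatePoints(P[0],P[1],np.array([[183.],[250]]),np.array([[278.],[205]]));print("box corner",(X[:3]/X[3]).ravel())
R0=Rn.from_rotvec([np.pi,0,0])
for a in range(-180,181,30):
    q=kin.ik([514,-339,30],(Rn.from_euler('z',a,degrees=True)*R0).as_rotvec()); print(a,None if q is None else np.round(q,2))
```

```text
box corner [ 408.42536806 -198.10786099  191.78019437]
-180 [ 0.94  0.73 -0.57  1.77  0.53  0.79  1.68]
-150 [ 1.34  1.2  -1.34  1.75  1.24  1.29  1.78]
-120 [ 0.22  0.67  0.41  1.83 -0.39  0.72 -2.81]
-90 [ 0.31  0.66  0.3   1.82 -0.28  0.71 -2.38]
-60 [ 0.38  0.65  0.19  1.81 -0.18  0.7  -1.94]
-30 [ 0.47  0.64  0.08  1.81 -0.07  0.69 -1.5 ]
0 [ 0.54  0.64 -0.02  1.8   0.01  0.7  -1.05]
30 [ 0.61  0.65 -0.11  1.8   0.1   0.7  -0.6 ]
60 [ 0.67  0.66 -0.19  1.79  0.18  0.71 -0.14]
90 [ 0.73  0.67 -0.27  1.79  0.25  0.72  0.32]
120 [ 0.81  0.68 -0.38  1.78  0.35  0.74  0.77]
150 [ 0.88  0.71 -0.47  1.78  0.44  0.76  1.22]
180 [ 0.94  0.73 -0.57  1.77  0.53  0.79  1.68]
```

```bash
cat >> h.py <<'E'
R0=Rn.from_rotvec([np.pi,0,0])
def yaw(a): return (Rn.from_euler('z',a,degrees=True)*R0).as_rotvec()
E
python3 - <<'E'
from h import *
robot.movep([514,-339,260],yaw(60))
robot.hold(.3)
save("wrist","w1.png")
for n in("gauge","dial_top","dial_grip","ring_mark","pin_tip","lock_grip","cast","vial","tray"): print(n,world(n,"wrist"))
s=robot.observe();print(s["t"],s["tcp_pos"],s["wrist_torque"],s["contact_force"])
i=viewer.camera_info("wrist");K=np.array(i["camera_matrix"]);print(np.round(K),-np.array(i["R"]).T@np.array(i["t"]))
E
```

```text
gauge [(0.56, array([ 512. , -334.6,   -3.4]))]
dial_top [(0.91, array([ 511.3, -341.4,   56.1]))]
dial_grip [(0.55, array([ 511.5, -339.9,   42.3]))]
ring_mark [(0.68, array([ 547.9, -335.7,   23.2])), (0.25, array([ 516.1, -339.6,   42.8]))]
pin_tip [(0.61, array([ 513.3, -336.6,   60.9]))]
lock_grip []
cast [(0.71, array([ 4.659e+02, -1.979e+02, -2.000e-01]))]
vial []
tray [(0.94, array([ 521.9, -480.5,    1.4]))]
2.9583 [ 514.04178828 -338.93869271  260.02313644] [ 0.00078051 -0.01170794  0.01279446] [-0.60866426 -1.22319277 -0.36993323]
[[314.   0. 253.]
 [  0. 314. 192.]
 [  0.   0.   1.]] [ 554.70925955 -267.74433891  428.65027192]
```

View pics/w1.png

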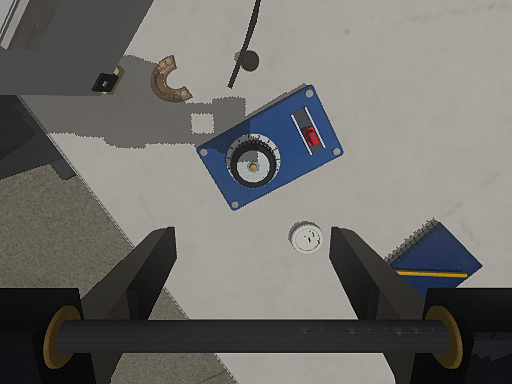

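The wrist view shows the blue slab unoccluded: dial at (253,163), brass pin at (253,167), red tab at (312,137), tray at (307,237), cast at (171,80) and vial at (249,61). I'll fit the slab outline at z = 22 to refine the gauge pose.

```bash
cat >> h.py <<'E'
def ray(cam,px,z):
    i=viewer.camera_info(cam);K=np.array(i["camera_matrix"]);R=np.array(i["R"]);C=-R.T@np.array(i["t"])
    d=(R.T@np.linalg.inv(K)@np.c_[np.atleast_2d(px),np.ones(len(np.atleast_2d(px)))].T).T
    return C+d*((z-C[2])/d[:,2])[:,None]
E
python3 - <<'E'
from h import *
im=cv2.imread("pics/w1.png");hsv=cv2.cvtColor(im,cv2.COLOR_BGR2HSV)
m=cv2.inRange(hsv,(100,140,60),(125,255,255))
cs=[c for c in cv2.findContours(m,0,1)[0] if cv2.contourArea(c)>2000]
c=min(cs,key=lambda c:np.hypot(*(c.mean(axis=(0,1))-[270,150])))
p=ray("wrist",c[:,0,:].astype(float),22)[:,:2].astype(np.float32)
r=cv2.minAreaRect(p);B=cv2.boxPoints(r);print(r,B)
ctr=np.array(r[0])
e=[B[1]-B[0],B[2]-B[1]];x=max(e,key=np.linalg.norm);x=x/np.linalg.norm(x);x*=np.sign(x[0])
print("axis deg",np.degrees(np.arctan2(x[1],x[0])),"dial",ctr-25*x,"tab",ctr+55*x)
m2=cv2.inRange(hsv,(10,120,90),(28,255,255));m2[:150]=0;m2[185:]=0;m2[:,:235]=0;m2[:,275:]=0
ys,xs=np.nonzero(m2);print(len(xs),"pin",ray("wrist",[[xs.mean(),ys.mean()]],62.5))
s=viewer.silhouettes("dial_grip","wrist")
for d in s[:1]:
    ys,xs=np.nonzero(d["mask"]);print("dial px",d["confidence"],len(xs),xs.min(),xs.max(),ys.min(),ys.max(),ray("wrist",[[xs.mean(),ys.mean()]],45))
red=cv2.inRange(hsv,(0,150,90),(6,255,255))|cv2.inRange(hsv,(174,150,90),(180,255,255));red[:, :290]=0;red[:110]=0;red[160:]=0;red[:,335:]=0
ys,xs=np.nonzero(red);print("tab",len(xs),ray("wrist",[[xs.mean(),ys.mean()]],44))
E
```

```text
((540.1279296875, -337.3059997558594), (97.22560119628906, 166.9911346435547), 88.65277099609375) [[ 455.5125  -383.94226]
 [ 622.45746 -387.86847]
 [ 624.74335 -290.66974]
 [ 457.7984  -286.74353]]
axis deg -1.3472328 dial [ 515.13484001 -336.71821272] tab [ 595.11272812 -338.59913135]
27 pin [[ 515.23619684 -337.08587644   62.5       ]]
dial px 0.66 9798 197 341 86 209 [[ 543.84118274 -330.62422185   45.        ]]
tab 152 [[ 593.65951345 -343.61226276   44.        ]]
```

```bash
cat >> h.py <<'E'
def st():
    F=[];T=[]
    for _ in range(3):
        robot.hold(.03);s=robot.observe();F.append(s["contact_force"]);T.append(s["wrist_torque"])
    return s,np.mean(F,0),np.mean(T,0)
E
python3 - <<'E'
from h import *
robot.servo_line([515.2,-337,80],feed=250)
robot.servo_line([515.2,-337,31],feed=80)
s,F0,T0=st();print(s["t"],s["tcp_pos"],F0,T0)
np.save("base.npy",np.r_[F0,T0])
grip(0.55,6)
s,F,T=st();print(s["t"],s["grip_width"],s["grip_force"],F-F0,T-T0,s["tcp_pos"])
E
```

```text
4.7333 [ 515.60581506 -337.19487107   31.45876772] [ 0.02575643  0.17286596 -0.07226985] [-0.04037249 -0.01333653  0.00061512]
5.4667 0.5964741257249198 5.999434048135299 [ 0.76502639 -0.66858279  0.59035981] [-0.10572316 -0.2049958   0.0168396 ] [ 515.46299114 -337.19681079   31.11869701]
```

Run:
```python
from h import *
b=np.load("base.npy")
grip(0.5,22)
s,F,T=st();print(s["t"],s["grip_width"],F-b[:3],T-b[3:])
a=60;log=[];hi=0
while a>-75:
    a-=2
    robot.servo_line([515.2,-337,31],feed=150,rotation=yaw(a))
    s,F,T=st();tz=T[2]-b[5];log.append((a,tz,np.hypot(*(F-b[:3])[:2])))
    if tz>.155 or s["t"]>40: break
print(s["t"],s["tcp_rot"],F-b[:3])
print(" ".join("%d:%.3f/%.1f"%l for l in log))
```

```text
5.7833 0.6011108063651968 [ 1.79260702 -0.8408152   0.70641061] [-0.19032245 -0.3359788   0.03216677]
19.7833 [ 3.09234309e+00 -5.45328961e-01  3.06804262e-03] [ 4.92715429 -4.78594055 -1.22158036]
58:0.030/2.0 56:0.035/3.2 54:0.113/3.6 52:0.092/4.9 50:0.108/4.8 48:0.059/5.5 46:-0.042/5.1 44:-0.062/5.2 42:-0.032/5.4 40:-0.026/5.0 38:0.005/5.5 36:0.013/5.4 34:0.067/6.3 32:0.050/6.4 30:0.059/6.2 28:0.113/5.7 26:0.058/5.5 24:0.088/5.6 22:-0.047/6.3 20:-0.039/5.9 18:-0.059/6.1 16:-0.054/5.9 14:-0.037/6.5 12:0.035/6.5 10:0.031/6.3 8:0.060/7.2 6:0.064/6.8 4:0.110/6.3 2:0.087/7.0 0:0.096/6.7 -2:-0.047/6.3 -4:-0.065/6.8 -6:-0.049/6.2 -8:0.010/6.9 -10:0.007/6.4 -12:0.037/6.6 -14:0.037/6.7 -16:0.144/7.3 -18:0.130/6.8 -20:0.172/6.9
```

Run:
```python
from h import *
b=np.load("base.npy")
def avg():
    v=[]
    for _ in range(15): robot.hold(.02);v.append(robot.observe()["wrist_torque"][2]-b[5])
    return np.round([np.mean(v),np.std(v)],3)
print(avg())
robot.servo_line([515.2,-337,31],rotation=yaw(-22));print(-22,avg())
for a in(-19,-16,-13,-10,-7): robot.servo_line([515.2,-337,31],rotation=yaw(a));print(a,avg())
print(robot.observe()["t"])
```

```text
[0.18  0.024]
-22 [0.227 0.027]
-19 [0.133 0.035]
-16 [0.074 0.027]
-13 [0.023 0.031]
-10 [-0.028  0.034]
-7 [-0.047  0.045]
23.0333
```

The stop is confirmed: torque climbs linearly to 0.23 N m after three clicks, with click 0 at yaw −12. Next is back five clicks, to yaw 108.

Run:
```python
from h import *
b=np.load("base.npy");log=[]
for a in range(-4,109,4):
    robot.servo_line([515.2,-337,31],rotation=yaw(a))
    s,F,T=st();log.append((a,T[2]-b[5]))
    if abs(log[-1][1])>.19: print("HIGH");break
print(" ".join("%d:%.3f"%l for l in log))
robot.hold(.3);s,F,T=st();print(s["t"],T-b[3:],F-b[:3])
```

```text
-4:-0.040 0:-0.065 4:0.054 8:0.046 12:-0.032 16:-0.028 20:-0.039 24:-0.064 28:0.082 32:0.050 36:0.008 40:-0.027 44:-0.066 48:-0.054 52:0.086 56:0.080 60:0.007 64:-0.031 68:-0.072 72:-0.098 76:0.086 80:0.050 84:0.015 88:-0.049 92:-0.073 96:-0.104 100:0.073 104:0.035 108:-0.000
33.5833 [-0.42248629 -0.42797551 -0.0124249 ] [ 1.86663439 -1.41628691  6.22305786]
```

Five snaps counted, and torque is zero at yaw 108. I'll release and look.

Run:
```python
from h import *
grip(0.8)
robot.servo_line([515.2,-337,90],feed=150,rotation=yaw(108))
grip(0.0,20)
robot.movep([575,-400,150],yaw(90));robot.hold(.2)
im=save("wrist","w2.png")
print(world("lock_grip","wrist"),world("dial_top","wrist"),world("pin_tip","wrist"))
hsv=cv2.cvtColor(im,cv2.COLOR_RGB2HSV)
red=cv2.inRange(hsv,(0,150,80),(6,255,255))|cv2.inRange(hsv,(174,150,80),(180,255,255))
n,l,s,c=cv2.connectedComponentsWithStats(red)
for k in range(1,n):
    if s[k,4]>40: print(s[k],ray("wrist",[c[k]],47),ray("wrist",[c[k]],24))
print(robot.observe()["t"])
```

```text
[(0.81, array([ 595. , -343.5,   37.5]))] [(0.86, array([ 512.9, -340.2,   55.3]))] [(0.47, array([ 516.4, -338.9,   65.4]))]
[268 120  16  25 316] [[ 593.50565486 -345.94271549   47.        ]] [[ 595.15883348 -348.35701085   24.        ]]
36.6
```

View pics/w2.png

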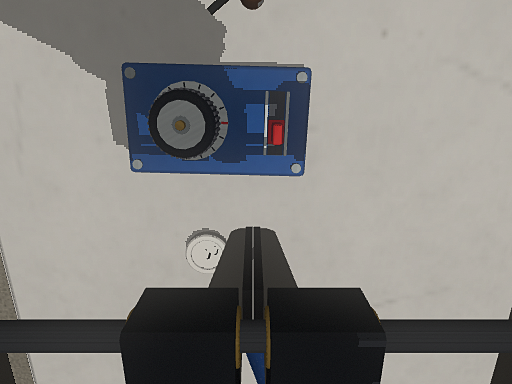

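The ring mark is back at rest on the axis at (224,124). The red tab at (277,133) is at the low-y end of its track, and the shut fingers are clear of the tray at (207,251). Next I'll push the tab toward +y with the shut fingers, watching the force.

Run:
```python
from h import *
robot.servo_line([594.5,-378,80],feed=150)
robot.servo_line([594.5,-378,31],feed=80)
s,F0,T0=st();print(s["t"],s["tcp_pos"],F0)
y=-378;log=[]
while y<-335:
    y+=1.5
    robot.servo_line([594.5+.023*(y+378),y,31],feed=30)
    robot.hold(.03);s=robot.observe();f=-(s["contact_force"]-F0)[1];log.append((y,s["tcp_pos"][1],f))
    if f>9 or s["t"]>58: break
print(" ".join("%.1f/%.1f:%.1f"%l for l in log),s["t"])
```

```text
38.1167 [ 595.04401788 -378.1885405    31.66760539] [ 0.38785486 -0.26436553  0.20449288]
-376.5/-376.5:-0.6 -375.0/-374.9:-0.1 -373.5/-373.4:0.8 -372.0/-371.9:0.2 -370.5/-370.4:-0.6 -369.0/-368.9:0.7 -367.5/-367.4:0.2 -366.0/-365.9:-0.1 -364.5/-364.8:1.0 -363.0/-363.0:1.0 -361.5/-361.3:0.5 -360.0/-359.8:0.1 -358.5/-358.3:0.7 -357.0/-356.8:-0.2 -355.5/-355.3:1.3 -354.0/-353.8:1.6 -352.5/-352.3:0.4 -351.0/-350.8:-0.2 -349.5/-349.3:1.0 -348.0/-348.9:4.1 -346.5/-348.8:6.4 -345.0/-348.8:8.8 -343.5/-348.7:11.7 44.6333
```

Run:
```python
from h import *
robot.servo_line([594.5,-370,31],feed=100)
robot.servo_line([575,-400,150],feed=200);robot.hold(.2)
im=save("wrist","w3.png")
print(world("lock_grip","wrist"),robot.observe()["t"])
for n in("tray","cast","vial"):print(n,world(n,"wrist"))
```

```text
[(0.79, array([ 592.1, -329.8,   36.1]))] 46.125
tray [(0.82, array([ 5.226e+02, -4.779e+02, -3.000e-01]))]
cast []
vial []
```

View pics/w3.png

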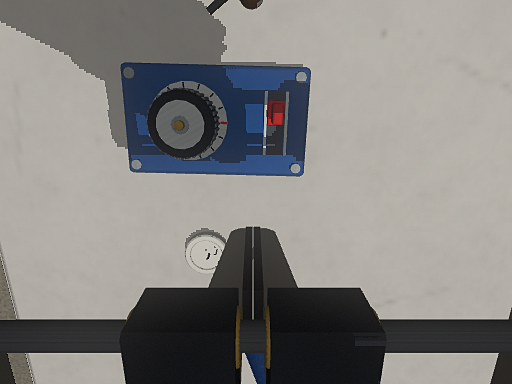

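Run:
```python
from h import *
ims=[]
for f in("w2","w3"):
    im=cv2.imread(f"pics/{f}.png");hsv=cv2.cvtColor(im,cv2.COLOR_BGR2HSV)
    red=(cv2.inRange(hsv,(0,150,80),(6,255,255))|cv2.inRange(hsv,(174,150,80),(180,255,255)));red[:,:255]=0
    br=np.where(red>0,hsv[:,:,2],0);ys,xs=np.nonzero(red)
    print(f,"rows",ys.min(),ys.max(),[int(np.median(br[r][br[r]>0])) for r in range(ys.min(),ys.max()+1)], ray("wrist",[[276,ys.min()]],49)[0],ray("wrist",[[276,ys.max()]],27)[0])
    ims.append(cv2.resize(im[60:185,225:325],None,fx=4,fy=4,interpolation=0))
cv2.imwrite("pics/c.png",np.hstack(ims)[:,:800])
```

```text
w2 rows 120 144 [110, 106, 103, 107, 105, 106, 163, 159, 159, 159, 161, 161, 171, 172, 171, 170, 169, 167, 172, 174, 175, 175, 176, 166, 158] [ 593.88061962 -335.98965434   49.        ] [ 595.94893265 -359.16930711   27.        ]
w3 rows 100 124 [98, 110, 106, 102, 101, 103, 102, 102, 102, 101, 101, 99, 94, 174, 164, 163, 163, 169, 169, 174, 174, 175, 176, 168, 156] [ 593.53001623 -319.94322662   49.        ] [ 595.55285307 -341.04152385   27.        ]
```

View pics/c.png

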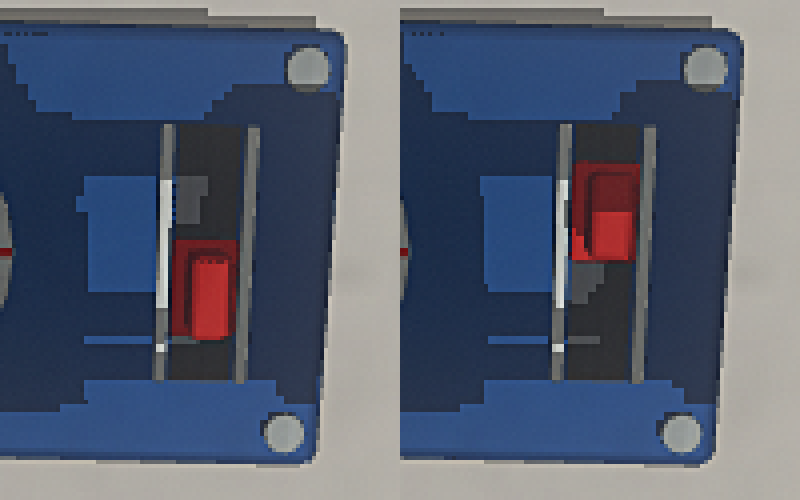

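The tab moved about 20 px, roughly 16–18 mm, and met something rigid. The gaps at the two track ends look alike. I'll press once more, harder and a bit higher, to make sure that is the end.

Run:
```python
from h import *
robot.servo_line([593.5,-372,80],feed=200)
robot.servo_line([593.5,-372,34],feed=100)
s,F0,T0=st()
robot.servo_line([594,-354,34],feed=60)
y=-354;log=[]
while y<-333:
    y+=1.5
    robot.servo_line([594.2,y,34],feed=40)
    robot.hold(.03);s=robot.observe();f=-(s["contact_force"]-F0)[1];log.append((y,s["tcp_pos"][1],f))
    if f>22 or s["t"]>58: break
print(" ".join("%.1f/%.1f:%.1f"%l for l in log),s["t"],s["tcp_pos"],s["contact_force"])
robot.servo_line([594,-370,34],feed=120)
robot.servo_line([575,-400,150],feed=250);robot.hold(.2)
save("wrist","w4.png")
im=cv2.imread("pics/w4.png");hsv=cv2.cvtColor(im,cv2.COLOR_BGR2HSV)
red=(cv2.inRange(hsv,(0,150,80),(6,255,255))|cv2.inRange(hsv,(174,150,80),(180,255,255)));red[:,:255]=0
ys,xs=np.nonzero(red);print(ys.min(),ys.max(),xs.min(),xs.max())
s=robot.observe();print(s["t"],s["contact_force"])
```

```text
-352.5/-352.7:1.0 -351.0/-351.0:-0.5 -349.5/-349.4:1.5 -348.0/-348.9:2.4 -346.5/-348.8:6.9 -345.0/-348.7:7.8 -343.5/-348.7:11.4 -342.0/-348.6:13.5 -340.5/-348.5:14.0 -339.0/-348.4:17.7 -337.5/-348.4:19.4 -336.0/-348.3:22.0 -334.5/-348.3:25.1 51.6583 [ 593.94507573 -348.26733239   34.48455676] [  5.7826322  -24.95321492 -10.78593854]
101 125 268 284
52.9917 [-0.3607055   0.78845325 -0.66960341]
```

Run:
```python
from h import *
print(robot.job_done())
```

```text
the job is handed in; nothing more can be done
None
```

The job is handed in at about 53 s, with no verdict returned: the dial went clockwise to its stop (0.23 N m peak) and back five counted clicks; the lock tab was pushed to a rigid end at the same spot twice (16–18 mm measured against the nominal 20 mm), and the robot never touched the cast, vial or tray.

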